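Raise and hold the handpiece rail of a treatment unit

TASK

Raise the handpiece rail on top of the treatment unit: pinch the middle of the rail gently (its plastic shell takes no more than a light grip) so that the release button in its side is squeezed in, then draw the rail straight up, past its first stop, to its second stop. Finish while still holding the rail fully raised with the button squeezed in, so that a colleague can clip the handpieces on, and leave the carton, bottle and dish where they are.

Things in the scene. Friction and masses are not known exactly. Their poses are not given: they have to be found in the camera images.
- unit: The treatment unit, a fixed white box 200 (its x) x 300 (its y) x 130 mm high on the work surface, with the control panel on its +x side. Origin at the centre of its underside, z up. Two upright telescoping tubes rise from its top at x = 0, y = -40 and +40 mm and carry the rail.
- rail_centre (a point): Centre of the handpiece rail: a level grey plastic bar 30 (x) x 110 (y) x 30 mm tall with a small forked rest at each end (138 mm overall, the forks no wider or taller than the bar). Axes as the unit's. On the unit's vertical centre line, 175 mm above the work surface when down (30 mm gap between bar and unit), 295 mm at the second stop. Over 110 N of grip (both fingers added) cracks it.
- release_face (a point): Centre of the outer face of the release button: white, round, 20 mm in diameter, in the middle of the rail's +x side, 5 mm proud of it. Moves with button and rail. Pinch the bar at its centre across its 30 mm width (along x), so that one finger pushes the button in; 20 to 40 N per finger is enough.
- release (a joint): Travel of the release button into the rail (towards -x), m: 0 = out, 0.005 = flush with the rail's side, 0.006 = end. Its spring takes about 1.5 N at first and 5 N flush, and pushes it out again when let go. With the rail down, the lock lets it rise only if the button is in by 3 mm or more (else it stops after about 2 mm).
- rail (a joint): Rise of the rail with the inner tubes out of the middle tubes, m: 0 = down, 0.060 = first stop (end of this section). This section comes out first; it takes about 4 to 6 N to lift and springs back down when let go.
- middle (a joint): Rise of the middle tubes out of the unit, m: 0 = down, 0.060 = end. It follows once the first stop is reached, at about 8 to 11 N; with both sections at 0.060 the rail is at its second stop, 120 mm above its start. It too springs back down when let go: nothing but the hand holds the rail up.
- carton: Bystander: a loose white carton 90 (x) x 46 (y) x 32 mm high lying on the unit's top near the unit's +y end, about 25 mm clear of the rail's end. Origin at the centre of its underside.
- bottle: Bystander: a loose white bottle, 60 mm in diameter, 150 mm tall, standing beside one end of the unit. Origin at the centre of its underside.
- dish: Bystander: a loose steel dish, 110 mm in diameter, 40 mm tall, standing beside the other end of the unit. Origin at the centre of its underside.

How it is judged (in metres and radians):
On the way, in this order (a step that is already met when the one before it is completed fails the run):
1. the release button is squeezed in while the rail is still down (value of joint release above 0.003 m and value of joint each of rail, middle below 0.01 m), for 0.1 s.
2. the rail is drawn up to its first stop (value of joint rail above 0.055 m).
At the end, for the whole second after the job is handed in: Both telescope sections are within 5 mm of their full 60 mm (the rail at least 285 mm above the surface), the button is in by more than 3 mm, the fingers hold the rail (more than 3 N) and it is still (under 10 mm/s); carton, bottle and dish are within 30 mm of where they were (value of joint each of rail, middle above 0.055 m and value of joint release above 0.003 m and height (world z) of rail_centre above 0.285 m and contact force between the fingers and rail above 3 N and velocity of joint rail between -0.01 and 0.01 m/s and velocity of joint middle between -0.01 and 0.01 m/s and distance of each of carton, bottle, dish from where it was at the start of the episode below 0.03 m); the arm keeps its last pose, push and grip.
It fails at once if the rail is gripped with more than 110 N in all, both fingers added up (contact force between the fingers and rail above 110 N).
It fails at once if the carton, bottle or dish is moved by more than 30 mm (distance of any of carton, bottle, dish from where it was at the start of the episode above 0.03 m).
It also fails if it takes over 35 s, if anything falls off the work surface, if the arm or the gripper's body presses on something with over 40 N, if the wrist force passes 120 N, or if a joint passes its speed limit or range.

ROBOT

A 6-joint arm with a two-finger parallel gripper is mounted at the origin on the work surface. World frame = base frame: x ahead of the robot, y to its left, z up, the work surface at z = 0. Lengths are in m, angles in degrees, forces in N, time in s.
With the tool pointing down it reaches from about 0.375 to 0.9 m from the base axis. Payload 3.1 kg.
Tool frame: the origin (TCP) lies at the centre of the arm's flange, where the gripper is bolted on; the fingertips stand 182 mm ahead of it and the grasp point (between the pads) lies bot.grip_point_offset ahead of it (bot.grip_point_offset is the distance from the TCP to the grasp point, in m); x points along the fingers, z is the direction in which the jaws open and shut, and the axes are right-handed (so a half turn about x gives the same grasp; the last joint's range is limited). The gripper opens to 87 mm and grips with 3 to 60 N. Pads are 19 mm wide; open, the fingers measure 117 mm over their backs; the gripper's body (75 mm by 190 mm) begins 51 mm behind the grasp point.
Start: joints at [63.627, 30.224, 82.088, -0, 67.689, -10.227], TCP at [0.174, 0.6, 0.405] pointing down, gripper open.
Joint ranges: [-176.69, 176.69], [-43.24, 126.21], [12.49, 139.97], [-82, 262], [0, 151.66], [-163.58, 163.58]. Speed limits (degrees/s): [159.86, 159.86, 180, 180, 180, 180].

INTERFACE

Orientations are given as a 3x3 rotation matrix whose columns are the frame's x, y, z axes.
In Python, from rig import bot gives the robot as it stands.
- The arm moves only by the tool step_arm, never from a script. Its argument "motion" is a list that holds one entry, the list of rows, each a list of 7 numbers: the turn, a rotation vector about the world's x, y, z in degrees, then the shift along the world's x, y, z in mm, then the finger opening in mm, from 0 to 87. A call has 1 to 12 rows; each row is the pose to reach, as a shift and turn from the pose commanded when the call began; what a row does not reach only later rows make up. A row lasts 1/12 s, in which the tool goes at most 41.7 mm and 7.16 degrees, less where a joint would pass 70% of its speed; a pose out of reach is approached as far as the arm can. A call with a gripper value outside its range is refused whole. The fingers move at their own pace and stop on an object; the grip force is fixed at half the most. Time passes only in rows, so rows that repeat a pose let the fingers close. It gives the time, the measured TCP pose, the force and the opening at its end, in the units of the state.
- bot.read_state(): the state, without advancing time (a new reading comes with each control period).
- bot.capture(name): name is "side" or "top"; returns a dict with "frame" (400x640x3 uint8, red, green, blue), "range_z" (400x640 float32, m along the optical axis (not along the pixel's ray), 0 where there is no reading), "fx", "fy", "cx", "cy" (pixels), "dist_coeffs" ([k1, k2, p1, p2, k3] as OpenCV has them; the pictures are not rectified), "cam_to_world" (4x4, takes a point from camera to world coordinates). Camera axes: x right, y down, z forward; pixel columns grow to the right and rows downward; lengths in m; the calibration is good to about 2 mm. A picture is of the moment at which its call begins.
- bot.hand_in(): hands the job in, once; it reports no verdict.
The state is a dict: "time_s": time; "joint_positions": joint angles; "qvel": joint speeds; "tau": joint torques, N m; "position": TCP position; "tcp_rot": TCP orientation; "force": force on the tool from outside, world axes, zero at the start; "moment": the same for the moment, N m; "opening": opening from 0.0 (shut) to 1.0 (fully open).
Only numpy, scipy, OpenCV 4.12 (cv2) and the standard library are available. Lean on these libraries where they do the work, as an engineer would, in place of code of your own. Each camera call takes 0.05 s, during which the arm holds its last target.

## Working session

There is one attempt and no reset: what is moved stays moved. The work goes in short steps, Python scripts to look and compute and a tool call to move; the robot and the scene stay as the last step left them, time stands still between calls to the robot, and variables do not carry over. Pictures are saved under pics/ and viewed, and the job is handed in when it is done.

Besides the shell and the picture viewer there is one more tool, called after "Emit:" as name(argument=value, ...) on one line, values as JSON. step_arm: Moves the arm, as the interface text tells. Its arguments: {"type":"object","properties":{"motion":{"type":"array"}},"required":["motion"]}

```bash
mkdir -p pics
python3 - <<'E'
from rig import bot
import cv2,numpy as np
s=bot.read_state();print(s['time_s'],s['position'],np.round(s['tcp_rot'],3).tolist(),s['opening'],bot.grip_point_offset)
for n in('side','top'):
    c=bot.capture(n);np.savez(f'{n}0.npz',**{k:np.array(v) for k,v in c.items()})
    cv2.imwrite(f'pics/{n}0.png',c['frame'][:,:,::-1]);print(n,c['fx'],c['cx'],c['cy'],c['dist_coeffs'],np.round(c['cam_to_world'],3).tolist())
E
```

```text
0.0 [0.17362695 0.60003524 0.40377638] [[-0.001, -0.961, 0.278], [-0.002, 0.278, 0.961], [-1.0, 0.0, -0.002]] 1.0015075781731135 0.1635
side 361.5785841479265 320.8146342790332 197.06464699725726 [-0.03748662  0.          0.          0.          0.        ] [[-0.966, -0.183, 0.182, 0.408], [-0.258, 0.703, -0.663, 0.729], [-0.007, -0.687, -0.726, 0.833], [0.0, 0.0, 0.0, 1.0]]
top 471.54871271198044 320.52707436695175 201.19618499412633 [0.04099984 0.         0.         0.         0.        ] [[-0.023, -0.99, 0.136, 0.455], [-1.0, 0.02, -0.017, 0.091], [0.014, -0.136, -0.991, 1.125], [0.0, 0.0, 0.0, 1.0]]
```

```bash
ls -la .
```

```text
total 3524
drwxr-xr-x  3 agent agent    4096 Dec  6 15:34 .
drwxr-xr-x 23 root  root     4096 Dec  6 15:34 ..
drwxr-xr-x  2 agent agent    4096 Dec  6 15:34 pics
-rw-r--r--  1 agent agent 1794164 Dec  6 15:34 side0.npz
-rw-r--r--  1 agent agent 1794164 Dec  6 15:34 top0.npz
```

View pics/side0.png

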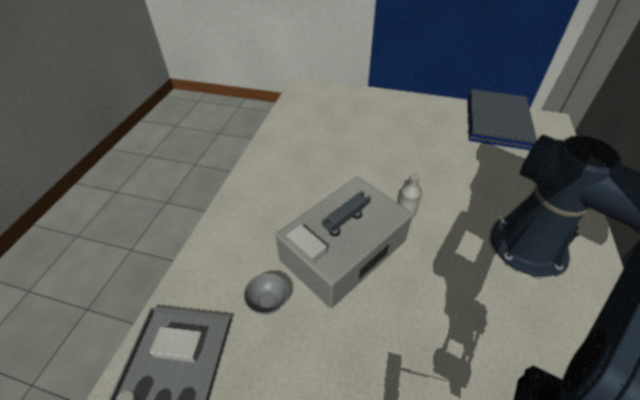

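View pics/top0.png

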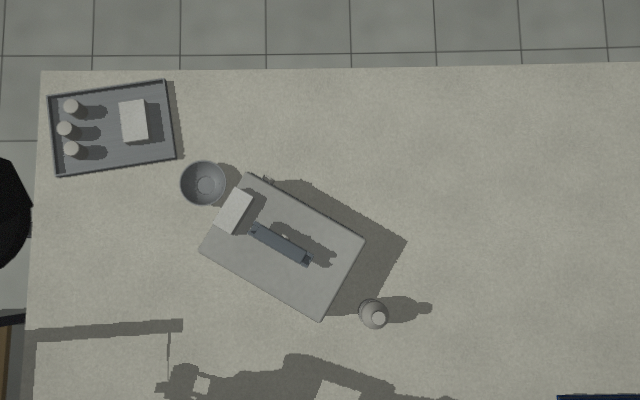

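The top view shows the rail from about (250,228) to (312,262), with the white button peeking out near (285,236) on the far side. The carton is at (235,210), so unit +y points up-left in the image. Next I'll measure the rail's top face and its surroundings.

```bash
cat > h.py <<'E'
import numpy as np,cv2
def load(f): return dict(np.load(f))
def K(c): return np.array([[c['fx'],0,c['cx']],[0,c['fy'],c['cy']],[0,0,1]],float)
def cloud(c):
    h,w=c['range_z'].shape
    uv=np.stack(np.meshgrid(np.arange(w),np.arange(h)),-1).reshape(-1,1,2).astype(float)
    n=cv2.undistortPoints(uv,K(c),c['dist_coeffs']).reshape(h,w,2)
    z=c['range_z'][...,None]
    p=np.concatenate([n*z,z],-1); T=c['cam_to_world']
    return p@T[:3,:3].T+T[:3,3]
def ray(c,uv,zp):
    n=cv2.undistortPoints(np.array(uv,float).reshape(-1,1,2),K(c),c['dist_coeffs']).reshape(-1,2)
    d=np.c_[n,np.ones(len(n))]@c['cam_to_world'][:3,:3].T;o=c['cam_to_world'][:3,3]
    return o+d*((zp-o[2])/d[:,2])[:,None]
E
python3 - <<'E'
from h import *
for n in('top','side'):
    c=load(n+'0.npz');P=cloud(c);z=P[...,2];ok=c['range_z']>0
    roi=np.zeros(z.shape,bool)
    if n=='top': roi[165:330,175:395]=1
    else: roi[170:310,240:425]=1
    for nm,lo,hi in(('rail',.18,.2),('carton',.155,.17),('unit',.124,.136)):
        m=(roi&ok&(z>lo)&(z<hi)).astype(np.uint8)
        k,l,st,ce=cv2.connectedComponentsWithStats(m)
        i=1+np.argmax(st[1:,4]);mm=l==i
        r=cv2.minAreaRect(np.c_[P[mm][:,0],P[mm][:,1]].astype(np.float32)*1000)
        print(n,nm,st[i].tolist(),np.median(P[mm][:,2]),P[mm][:,:2].mean(0),r)
    u=c['frame'].astype(int)
# colour route: dark rail on top
c=load('top0.npz');f=c['frame']
cv2.imwrite('pics/crop.png',cv2.resize(f[160:335,170:400,::-1],None,fx=3.4,fy=3.4,interpolation=cv2.INTER_CUBIC))
c=load('side0.npz');f=c['frame']
cv2.imwrite('pics/crops.png',cv2.resize(f[165:315,235:430,::-1],None,fx=4,fy=4,interpolation=cv2.INTER_CUBIC))
E
```

```text
top rail [247, 221, 67, 47, 956] 0.18906461396140833 [0.50036784 0.15704155] ((502.39544677734375, 156.3187713623047), (137.19883728027344, 34.656829833984375), 58.58242416381836)
top carton [212, 187, 42, 48, 990] 0.1614753929873175 [0.57292963 0.25505642] ((573.5929565429688, 255.49766540527344), (46.904964447021484, 89.50973510742188), 58.73451232910156)
top unit [198, 172, 168, 151, 11307] 0.12950852772444865 [0.49123454 0.14755492] ((500.2375183105469, 157.1760711669922), (298.9366760253906, 198.96728515625), 58.67568588256836)
side rail [322, 191, 48, 38, 566] 0.18821055593982394 [0.50295212 0.16493566] ((504.51239013671875, 158.52304077148438), (136.48696899414062, 35.95236587524414), 59.012184143066406)
side carton [286, 225, 40, 34, 663] 0.16083066159972315 [0.57395201 0.26017706] ((575.269287109375, 257.8410339355469), (46.340877532958984, 90.20816802978516), 58.575469970703125)
side unit [275, 177, 138, 109, 5739] 0.12897916995476288 [0.49081954 0.17148652] ((502.4629211425781, 159.75360107421875), (301.1983337402344, 200.52423095703125), 58.41651916503906)
```

View pics/crop.png

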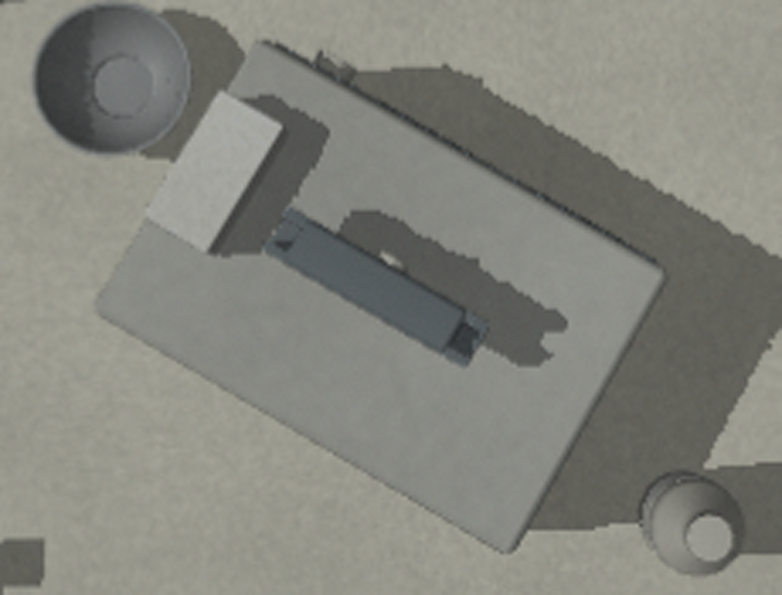

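View pics/crops.png

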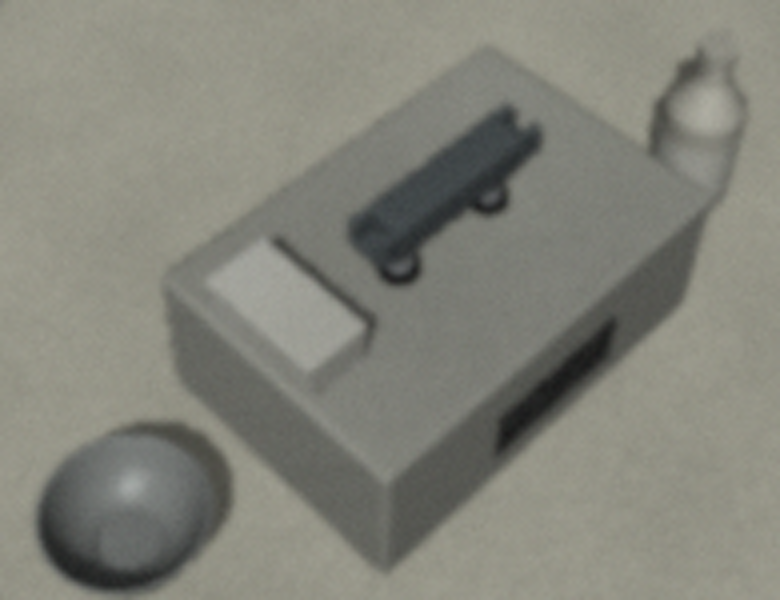

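Two views agree to about 2 mm. The rail centre is about (0.5013, 0.1585) and unit yaw is about -31.3°. The jaws (tool z at 73.9°) therefore need to turn about -105.2°. I'll travel above everything first.

Emit:
step_arm(motion=[[[0,0,-5.25,16.4,-22,2,87],[0,0,-10.5,32.8,-44,4,87],[0,0,-15.75,49.2,-66,6,87],[0,0,-21,65.6,-88,8,87],[0,0,-26.25,82,-110,10,87],[0,0,-31.5,98.4,-132,12,87],[0,0,-36.75,114.8,-154,14,87],[0,0,-42,131.2,-176,16,87],[0,0,-47.25,147.6,-198,18,87],[0,0,-52.5,164,-220,20,87],[0,0,-57.75,180.4,-242,22,87],[0,0,-63,196.8,-264,24,87]]])

```text
time_s: 1.1
position: [0.371, 0.3351, 0.4286]
tcp_rot: [[-0.001, -0.184, 0.983], [-0.0, 0.983, 0.184], [-1.0, -0.0, -0.001]]
force: [0.9, 0.5, -0.1]
opening: 0.998
```

Emit:
step_arm(motion=[[[0,0,-4.2,13,-17.7,0,87],[0,0,-8.4,26,-35.4,0,87],[0,0,-12.6,39,-53,0,87],[0,0,-16.8,52,-71,0,87],[0,0,-21,65,-89,0,87],[0,0,-25.2,78,-106,0,87],[0,0,-29.4,92,-124,0,87],[0,0,-33.6,105,-142,0,87],[0,0,-37.8,118,-160,0,87],[0,0,-42,130.5,-177.5,0,87],[0,0,-42,130.5,-177.5,0,87],[0,0,-42,130.5,-177.5,0,87]]])

```text
time_s: 2.1
position: [0.5014, 0.158, 0.4283]
tcp_rot: [[-0.001, 0.518, 0.855], [0.0, 0.855, -0.518], [-1.0, -0.0, -0.001]]
force: [0.2, 0.6, 0.3]
opening: 0.999
```

Run:
```python
from rig import bot
from h import *
s=bot.read_state();print(s['time_s'],s['position'],np.round(s['tcp_rot'],3).tolist(),s['joint_positions'],s['force'])
a=[]
for n in('side','top'):
    c=bot.capture(n);f=c['frame']
    a.append(cv2.resize(f[100:315,235:485] if n=='side' else f[140:355,150:400],None,fx=1.6*2,fy=1.6*2,interpolation=cv2.INTER_CUBIC)[...,::-1])
    cv2.imwrite(f'pics/{n}1.png',a[-1][:600,:800])
```

```text
2.1 [0.50141831 0.1580405  0.42832652] [[-0.001, 0.518, 0.855], [0.0, 0.855, -0.518], [-1.0, -0.0, -0.001]] [5.30093980e+00 2.09073987e+01 9.46454195e+01 2.06479905e-02
 6.45071376e+01 3.65146268e+01] [0.23436473 0.61573574 0.34206798]
```

View pics/side1.png

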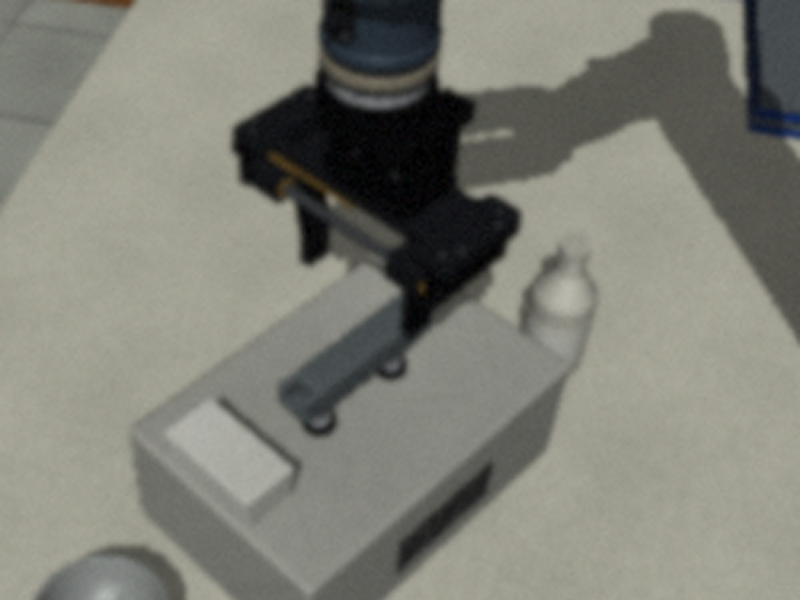

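View pics/top1.png

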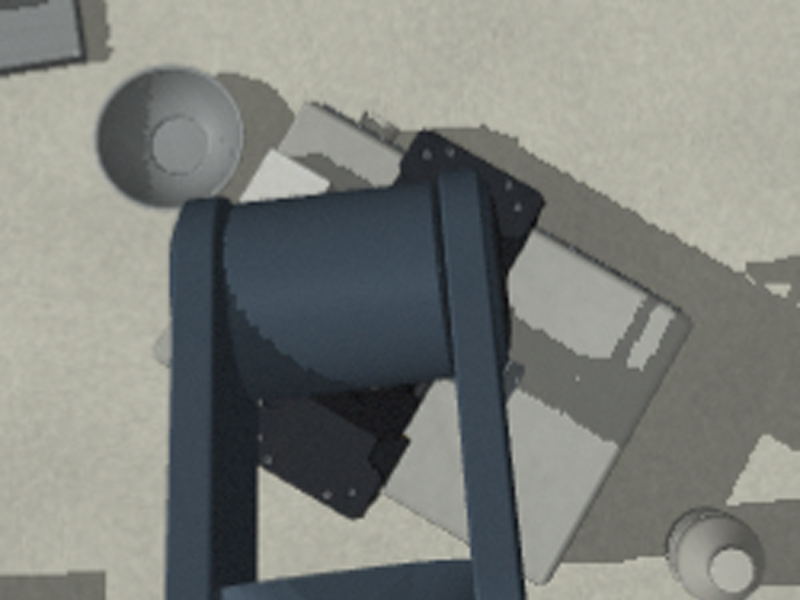

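The jaws straddle the rail squarely with their pads across its width, and the carton and bottle are clear. I'll descend 90 mm to the bar's mid-height.

Emit:
step_arm(motion=[[[0,0,0,0,0.5,-10,87],[0,0,0,0,0.5,-20,87],[0,0,0,0,0.5,-30,87],[0,0,0,0,0.5,-40,87],[0,0,0,0,0.5,-50,87],[0,0,0,0,0.5,-60,87],[0,0,0,0,0.5,-70,87],[0,0,0,0,0.5,-80,87],[0,0,0,0,0.5,-86,87],[0,0,0,0,0.5,-90,87],[0,0,0,0,0.5,-90,87]]])

```text
time_s: 3.12
position: [0.5009, 0.1593, 0.3377]
tcp_rot: [[-0.002, 0.517, 0.856], [-0.0, 0.856, -0.517], [-1.0, -0.001, -0.001]]
force: [0.1, 0.5, -0.5]
opening: 1.0
```

Emit:
step_arm(motion=[[[0,0,0,0,0,0,70],[0,0,0,0,0,0,55],[0,0,0,0,0,0,45],[0,0,0,0,0,0,42],[0,0,0,0,0,0,40],[0,0,0,0,0,0,38],[0,0,0,0,0,0,36],[0,0,0,0,0,0,34],[0,0,0,0,0,0,32],[0,0,0,0,0,0,30],[0,0,0,0,0,0,28],[0,0,0,0,0,0,26]]])

```text
time_s: 4.12
position: [0.5022, 0.1587, 0.3389]
tcp_rot: [[0.003, 0.517, 0.856], [-0.002, 0.856, -0.517], [-1.0, 0.0, 0.004]]
force: [4.7, -4.9, -1.9]
opening: 0.344
```

Emit:
step_arm(motion=[[[0,0,0,0,0,0,20],[0,0,0,0,0,0,20],[0,0,0,0,0,0,20],[0,0,0,0,0,0,20],[0,0,0,0,0,0,20],[0,0,0,0,0,0,20]]])

```text
time_s: 4.62
position: [0.5022, 0.1586, 0.3389]
tcp_rot: [[0.003, 0.517, 0.856], [-0.001, 0.856, -0.517], [-1.0, 0.0, 0.003]]
force: [3.8, -4.4, -2.3]
opening: 0.338
```

Opening is 29.4 mm, so the button is flush. The wrist is being nudged about 1 mm towards unit +x, so I'll include that shift while drawing up the first section.

Emit:
step_arm(motion=[[[0,0,0,0.5,-0.3,2,20],[0,0,0,1,-0.6,6,20],[0,0,0,1,-0.6,11,20],[0,0,0,1,-0.6,16,20],[0,0,0,1,-0.6,21,20],[0,0,0,1,-0.6,26,20],[0,0,0,1,-0.6,31,20],[0,0,0,1,-0.6,36,20],[0,0,0,1,-0.6,41,20],[0,0,0,1,-0.6,46,20],[0,0,0,1,-0.6,51,20],[0,0,0,1,-0.6,56,20]]])

```text
time_s: 5.62
position: [0.5024, 0.1585, 0.3953]
tcp_rot: [[0.002, 0.517, 0.856], [-0.001, 0.856, -0.517], [-1.0, 0.0, 0.002]]
force: [5.2, -2.4, -7.2]
opening: 0.342
```

Lift force is about 5 N more than before, as expected for the first section. Continuing through the first stop.

Emit:
step_arm(motion=[[[0,0,0,0,0,3,20],[0,0,0,0,0,6,20],[0,0,0,0,0,10,20],[0,0,0,0,0,15,20],[0,0,0,0,0,20,20],[0,0,0,0,0,25,20],[0,0,0,0,0,30,20],[0,0,0,0,0,35,20],[0,0,0,0,0,40,20],[0,0,0,0,0,45,20],[0,0,0,0,0,50,20],[0,0,0,0,0,54,20]]])

```text
time_s: 6.62
position: [0.5024, 0.1585, 0.4483]
tcp_rot: [[0.001, 0.517, 0.856], [-0.001, 0.856, -0.517], [-1.0, 0.0, 0.002]]
force: [7.1, -2.4, -9.2]
opening: 0.344
```

Run:
```python
from rig import bot
from h import *
c=bot.capture('side');f=c['frame']
cv2.imwrite('pics/side2.png',cv2.resize(f[100:285,235:485],None,fx=3.2,fy=3.2,interpolation=cv2.INTER_CUBIC)[...,::-1])
s=bot.read_state();print(s['position'],s['force'],s['opening'])
```

```text
[0.50238254 0.15854209 0.44896796] [ 4.94929967 -2.13233435 -6.59750513] 0.3420253302513625
```

View pics/side2.png

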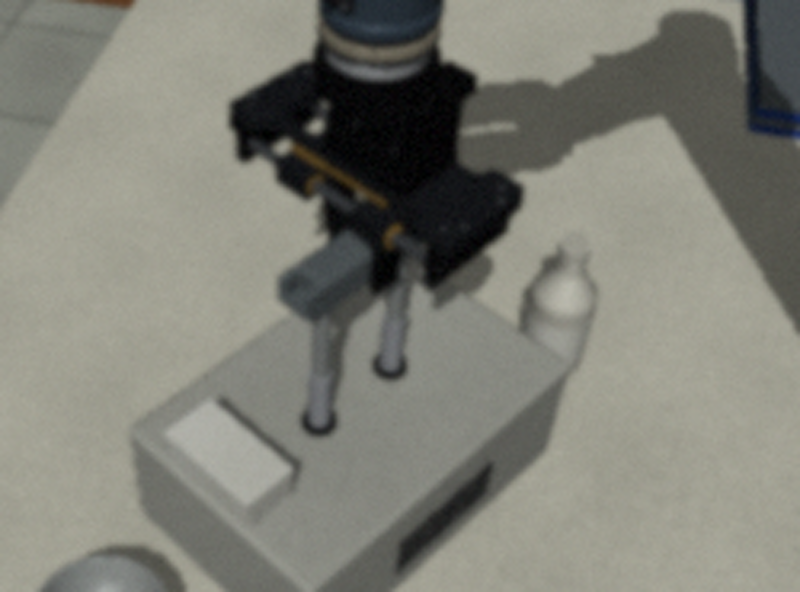

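The rail (around 330,270) is up with both tube sections out, and nothing has slipped. About 10 mm remain, so I'll finish slowly to the second stop.

Emit:
step_arm(motion=[[[0,0,0,0,0,1.5,20],[0,0,0,0,0,3,20],[0,0,0,0,0,4.5,20],[0,0,0,0,0,6,20],[0,0,0,0,0,7,20],[0,0,0,0,0,8,20],[0,0,0,0,0,9,20],[0,0,0,0,0,9.5,20],[0,0,0,0,0,10,20],[0,0,0,0,0,10.5,20],[0,0,0,0,0,10.5,20],[0,0,0,0,0,10.5,20]]])

```text
time_s: 7.67
position: [0.5024, 0.1585, 0.4586]
tcp_rot: [[0.001, 0.517, 0.856], [-0.001, 0.856, -0.517], [-1.0, 0.0, 0.002]]
force: [6.8, -2.6, -9.6]
opening: 0.341
```

Run:
```python
from rig import bot
from h import *
c=bot.capture('side');f=c['frame'];P=cloud(c)
cv2.imwrite('pics/side3.png',cv2.resize(f[100:285,235:485],None,fx=3.2,fy=3.2,interpolation=cv2.INTER_CUBIC)[...,::-1])
# rail top visible at crop (315,265)
q=P[160:205,315:355].reshape(-1,3);g=c['frame'][160:205,315:355].reshape(-1,3)
ux=np.array([.854,-.52]);uy=np.array([.52,.854]);d=q[:,:2]-[.502,.1588]
a=d@ux;b=d@uy;m=(abs(a)<13)&(abs(a)<.013)&(b>.03)&(b<.052)&(q[:,2]>.25)&(q[:,2]<.34)
print('rail top z',m.sum(),np.percentile(q[m,2],[10,50,90]))
s=bot.read_state();print(s['time_s'],s['position'],s['force'],s['opening'])
```

```text
rail top z 125 [0.25771403 0.30805639 0.30957054]
7.7167 [0.5024064  0.1585228  0.45856636] [ 6.30945638 -2.66446665 -9.66977721] 0.34123789037697794
```

View pics/side3.png

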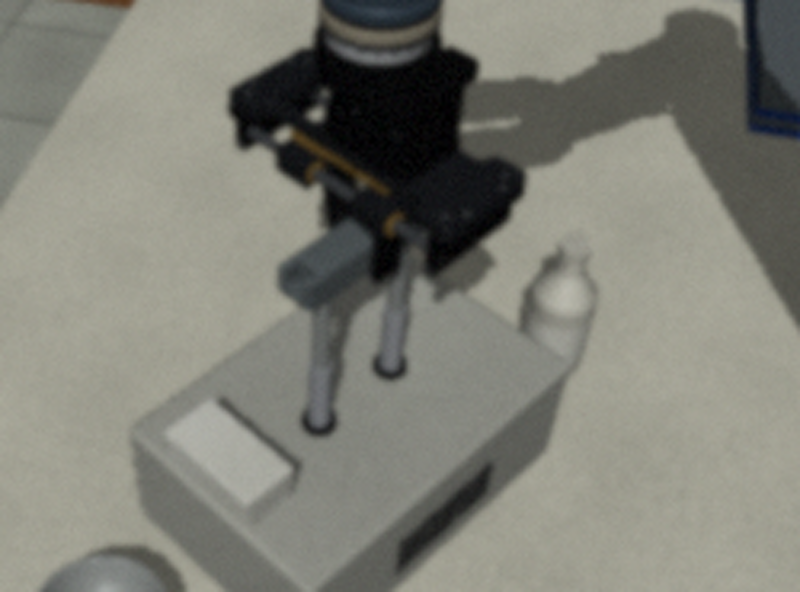

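The rail top reads 0.308 m against 0.188 m at the start, a rise of about 120 mm. One small upward press will confirm the stop.

Emit:
step_arm(motion=[[[0,0,0,0,0,0.5,20],[0,0,0,0,0,1,20],[0,0,0,0,0,1.5,20],[0,0,0,0,0,1.5,20],[0,0,0,0,0,1.5,20],[0,0,0,0,0,1.5,20],[0,0,0,0,0,1.5,20],[0,0,0,0,0,1.5,20]]])

```text
time_s: 8.38
position: [0.5025, 0.1585, 0.459]
tcp_rot: [[0.001, 0.517, 0.856], [-0.001, 0.856, -0.517], [-1.0, -0.0, 0.001]]
force: [7.3, -2.0, -14.3]
opening: 0.342
```

Commanding 1.5 mm gave only 0.4 mm of movement, and the downward force rose from 9.7 to 14.3 N. The rail is at its second stop.

Run:
```python
from rig import bot
from h import *
c=bot.capture('side');c0=load('side0.npz')
for nm,(y0,y1,x0,x1) in dict(carton=(220,265,280,330),dish=(262,318,238,300),bottle=(172,212,398,425)).items():
    print(nm,np.abs(c['frame'][y0:y1,x0:x1].astype(int)-c0['frame'][y0:y1,x0:x1]).mean())
s=bot.read_state();print(s['force'],s['opening'],np.abs(s['qvel']).max())
print(bot.hand_in())
```

```text
carton 11.753481481481481
dish 9.331317204301076
bottle 10.166666666666666
[  7.36750305  -1.42504567 -14.45128739] 0.3431469998649063 0.11333225695522718
the job is handed in; nothing more can be done
None
```

The rail is at its second stop with the button squeezed in, and I handed the job in at about 8.4 s while still holding it. I found the rail from the two camera views, pinched its middle across the width along the unit's x, then drew it straight up past the first stop.

**Last checks:**
- **Rail height:** in the side view the rail top rose from 0.188 m to 0.308 m, about 120 mm. A further 1.5 mm command then moved the tool only 0.4 mm, while the downward force rose from 9.7 to 14.3 N, so it is against the stop.
- **Button and grip:** the fingers held at about 29.5–30 mm opening throughout the lift, which is the bar's own width. That means the button is pressed in about flush and nothing slipped. Button travel was only inferred from the opening, not measured directly. The grip is fixed at 30 N per finger, so about 60 N in all.
- **Arm:** it was still at hand-in.
- **Carton, bottle and dish:** the gripper stayed clear of all three. The carton and bottle stand in the same place in the pictures up to the raised rail; the dish was only partly in those crops. The pixel comparison I ran with the hand-in was inconclusive: a uniform difference of about 10 grey levels on all three, which I take to be noise or lighting.
- **Disagreements:** the two cameras differed by about 2 mm on the unit's position. About 7 N of sideways force stayed on the wrist throughout, from a centring error of about 1 mm.

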